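# Push the small-roll label carriage home in its feeder lane

## Task

Push the carriage with the smaller label roll along its lane in the label feeder until it is fully home against the end wall. It jams if it is pushed off-centre, so push it along its centre line, at the middle of its push plate. Leave the carriage with the larger roll where it is.

Things in the scene. Friction and masses are not known exactly. Their poses are not given: they have to be found in the camera images.
- feeder: Fixed two-lane label feeder. Base 270 (x) x 320 (y) x 10 mm thick; 3 side guides, tops 34 mm above the desk; 60 mm high end wall at +x. Origin: centre of base underside, on the desk; x runs along the lanes from the open rear to the end wall, z up. Lanes 130 mm wide, centred at y = +75 and -75 mm. A carriage is home, front edge on the end wall, when its pad point is at x = -8 mm in this frame.
- small_carriage_pad (a point): Grey carriage with the smaller white roll (72 mm dia., top 60 mm above desk), in either lane, 86-126 mm short of home. Rear push plate 112 mm wide, 18-64 mm above desk. Point: centre of the rear face of the black pad (26 wide, 28 high, 4 mm proud) mid-plate, on the centre line, 44 mm above desk; x = push direction. Slides with 1-6 N if pushed within 15 mm of centre; wedges if far off.
- large_carriage_pad (a point): The same point on the like carriage with the larger white roll (92 mm diameter, top 78 mm above the desk) in the other lane, also 86-126 mm short of home. It stays where it is. Nothing stands behind the push plates of either carriage, so fingers can enter there from above down to the 10 mm thick base.

How it is judged:
By the outcome, as a careful person would: the job done as asked, in the order asked, and still so for the second after the job is handed in, with the robot touching nothing.
It also fails if it takes over 26 s, if anything falls off the work surface, if the arm or the gripper's body presses on something with over 40 N, if the wrist force passes 120 N, or if a joint passes its speed limit or range.

## Robot

A 6-joint arm with a two-finger parallel gripper is mounted at the origin on a cart in front of the work surface, level with it; the furniture and walls round the work are solid. World frame = base frame: x ahead of the robot, y to its left, z up, the work surface at z = 0. Lengths are in mm, angles in rad, forces in N, time in s.
With the tool pointing down it reaches from about 225 to 725 mm from the base axis. Payload 3.1 kg.
Tool frame: the origin (TCP) lies midway between the tips of the shut fingers; the grasp point (between the pads) lies 19 mm behind it; z points along the fingers, x is the direction in which the jaws open and shut, and the axes are right-handed (so a half turn about z gives the same grasp; the last joint's range is limited). The gripper opens to 85 mm and grips with 20 to 120 N. Pads are 22 mm wide; open, the fingers measure 114 mm over their backs; the gripper's body (76 mm by 85 mm) begins 54 mm behind the grasp point. The pads swing forward as they close: fully open they stand 13 mm farther back than shut.
Start: joints at [1.191, 0.048, 0.099, 1.622, 0, 1.443], TCP at [130.81, 508.435, 231.312] pointing down, gripper open.
Joint ranges: [-2.91, 2.91], [-0.99, 1.94], [-1.21, 1.42], [-2.12, 2.29], [-1.49, 1.47], [-3.14, 3.14]. Speed limits (rad/s): [2.79, 2.79, 3.14, 3.14, 3.14, 3.14].

## Interface

Orientations are given as a unit quaternion [x, y, z, w].
In Python, from station import observe, get_image, hand_in gives the robot as it stands.
- The arm moves only by the tool step_arm, never from a script. Its argument "steps" is a list of rows, each an object of numbers: "hand": the gripper command: -1 is fully open, 1 is shut, values between are in proportion; "x", "y", "z": the shift along the world's x, y, z in mm; "ax", "ay", "az": the turn, a rotation vector about the world's x, y, z in rad. In form: [{"hand": .., "x": .., "y": .., "z": .., "ax": .., "ay": .., "az": ..}, ...]. A call has 1 to 10 rows; each row is the pose to reach, as a shift and turn from the pose commanded when the call began; what a row does not reach only later rows make up. A row lasts 1/10 s, in which the tool goes at most 50 mm and 8.59 degrees, less where a joint would pass 70% of its speed; a pose out of reach is approached as far as the arm can. A call with a gripper value outside its range is refused whole. The fingers move at their own pace and stop on an object; the grip force is fixed at half the most. Time passes only in rows, so rows that repeat a pose let the fingers close. It gives the time, the measured TCP pose, the force and the opening at its end, in the units of the state.
- observe(): the state, without advancing time (a new reading comes with each control period).
- get_image(name): name is "scene" or "top"; returns a dict with "img" (480x640x3 uint8, red, green, blue), "vertical_fov" (degrees; the focal length in pixels is half the picture's height over the tangent of half this angle, whatever the lens; pixels are square), "cx", "cy" (the principal point, pixels), "rvec" (rotation vector, rad) and "tvec" (3), from world to camera coordinates, as OpenCV has them. Camera axes: x right, y down, z forward; pixel columns grow to the right and rows downward; lengths in mm; the calibration is good to about 2 mm. A picture is of the moment at which its call begins. There is no depth.
- hand_in(): hands the job in, once; it reports no verdict.
The state is a dict: "t": time; "joint_pos": joint angles; "qd": joint speeds; "effort": joint torques, N m; "tcp_pos": TCP position; "eef_rot": TCP orientation; "contact_force": force on the tool from outside, world axes, zero at the start; "torque": the same for the moment, N m; "finger_gap": finger opening in mm.
Only numpy, scipy, OpenCV 4.12 (cv2) and the standard library are available. Lean on these libraries where they do the work, as an engineer would, in place of code of your own. Each camera call takes 0.05 s, during which the arm holds its last target. There are 200 camera calls.

## Working session

There is one attempt and no reset: what is moved stays moved. The work goes in short steps, Python scripts to look and compute and a tool call to move; the robot and the scene stay as the last step left them, time stands still between calls to the robot, and variables do not carry over. Pictures are saved under pics/ and viewed, about 8 in all and at most 12, crops included, and the job is handed in when it is done.

Besides the shell and the picture viewer there is one more tool, called after ">>>" by a JSON object that holds its "name" and its "arguments", one argument or row to a line. step_arm: Moves the arm, as the interface text tells. Its arguments: {"type":"object","properties":{"steps":{"type":"array"}},"required":["steps"]}

```bash
mkdir -p pics; python3 - <<'E'
from station import *
import cv2,pickle
for n in("scene","top"):
    d=get_image(n);cv2.imwrite(f"pics/{n}0.png",d["img"][...,::-1]);pickle.dump(d,open(f"{n}.pkl","wb"))
    print(n,d["vertical_fov"],d["cx"],d["cy"],d["rvec"],d["tvec"])
print(observe())
E
```

```text
scene 52.12994062648248 316.0934785831439 233.32486400976322 [ 0.60376456 -2.43663605  1.48271488] [440.95125872 200.2883014  595.42327274]
top 56.718588504105035 317.7803695761239 246.01046866594447 [ 2.13418093 -2.18191488  0.12410122] [-57.65608383 545.45646661 835.10543296]
{'t': 0.1, 'joint_pos': array([1.19120389e+00, 4.86753341e-02, 9.77176448e-02, 1.62202146e+00,
       2.76915960e-05, 1.44300266e+00]), 'qd': array([-0.00016481, -0.00255101,  0.00230113,  0.00026084, -0.00095552,
        0.00159457]), 'effort': array([ 2.56259664e-03, -3.39849794e+01,  3.20936608e+01,  1.57786551e-02,
       -2.04450648e-04, -4.80489589e-06]), 'tcp_pos': array([130.58842178, 507.90825212, 230.21645974]), 'eef_rot': array([ 7.90298976e-01,  6.12720439e-01, -9.47753489e-04,  5.41414424e-04]), 'contact_force': array([0.65085838, 0.03073829, 0.31437127]), 'torque': array([-0.01844644, -0.05294783, -0.00913747]), 'finger_gap': 85.15915555573619}
```

View pics/scene0.png

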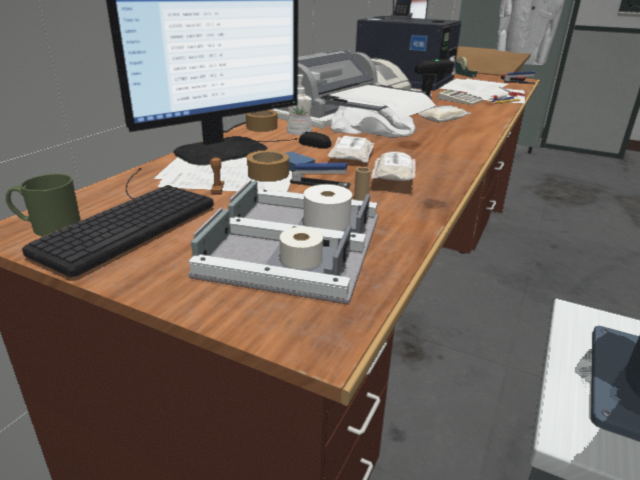

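View pics/top0.png

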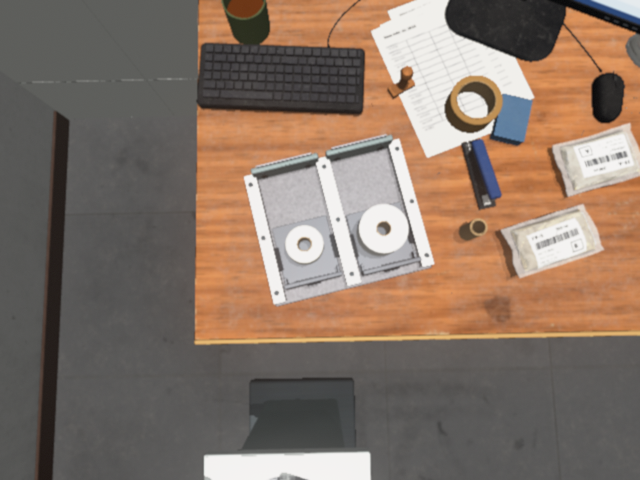

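The scene view shows the feeder with the small roll in the near lane. In the top view the small roll is at about (305,244) in the left lane and the large one at (384,229) in the right lane. The end wall is at the top. I'll zoom in.

```bash
python3 - <<'E'
import cv2
i=cv2.imread("pics/top0.png")[125:310,235:445]
i=cv2.resize(i,None,fx=3.2,fy=3.2,interpolation=cv2.INTER_CUBIC)
cv2.imwrite("pics/c1.png",i);print(i.shape)
E
```

```text
(592, 672, 3)
```

View pics/c1.png

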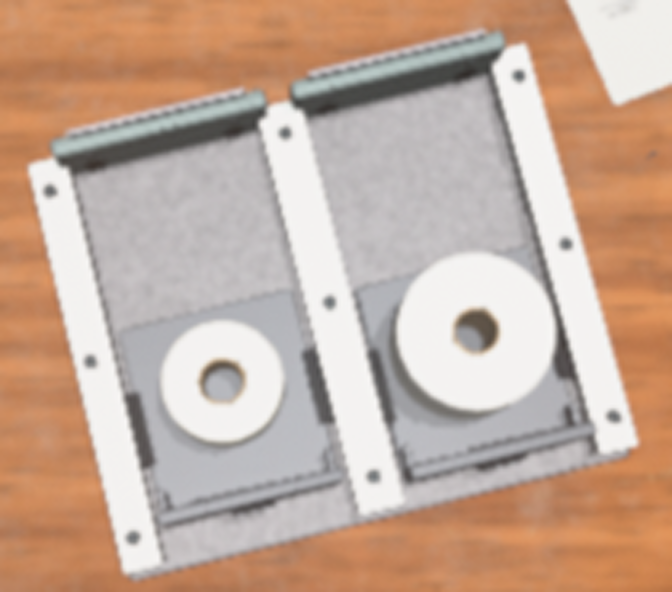

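The crop shows the guide screws at (50,190), (90,361), (133,538), (285,133), (373,476), (519,75) and (613,416). The small carriage's pad is at about (252,510) and the plate top runs from (165,520) to (342,478).

```bash
cat >h.py <<'E'
import cv2,pickle,numpy as np
def load(n): return pickle.load(open(n+".pkl","rb"))
def K(d):
    f=240/np.tan(np.radians(d["vertical_fov"]/2)); return np.array([[f,0,d["cx"]],[0,f,d["cy"]],[0,0,1]])
def w(d,p,z):
    R=cv2.Rodrigues(np.array(d["rvec"]))[0];t=np.array(d["tvec"]).ravel();c=-R.T@t
    r=R.T@np.linalg.inv(K(d))@[p[0],p[1],1]; return c+r*(z-c[2])/r[2]
def px(d,P): return cv2.projectPoints(np.array(P,float).reshape(-1,3),np.array(d["rvec"]),np.array(d["tvec"]),K(d),None)[0].reshape(-1,2)
E
python3 - <<'E'
from h import *
d=load("top");C=lambda u,v,z:w(d,((u+.5)/3.2+234.5,(v+.5)/3.2+124.5),z)[:2]
S={150:[(50,190),(90,361),(133,538)],0:[(285,133),(329,302),(373,476)],-150:[(519,75),(566,243),(613,416)]}
A=[];B=[]
L=[C(*p,34) for y in S for p in S[y]];
M=[(x,y) for y in S for x in(114,0,-114)]
# fit rotation+offset, screws at x=+-s
from scipy.optimize import least_squares
def f(q):
    c,s=np.cos(q[0]),np.sin(q[0])
    return np.ravel([[q[1]+c*x*q[3]-s*y-l[0],q[2]+s*x*q[3]+c*y-l[1]] for (x,y),l in zip(M,L)])
r=least_squares(f,[0,400,0,1]);q=r.x;print(q,r.fun.round(1))
R=np.array([[np.cos(q[0]),-np.sin(q[0])],[np.sin(q[0]),np.cos(q[0])]])
F=lambda p:R.T@(p-q[1:3])
for n,p in dict(roll=(222,381,60),big=(476,331,78),padtop=(252,513,58),plL=(165,522,64),plR=(342,482,64),baseRL=(135,577,10),baseRR=(630,455,10),gRL=(125,573,34),gRR=(637,447,34),gFL=(30,165,34),gFR=(527,43,34),bpad=(500,465,58),bplL=(408,476,64)).items():
    print(n,C(*p).round(1),F(C(*p)).round(1))
np.save("q.npy",q)
E
```

```text
[ 2.23336065e-01  5.96287812e+02 -1.09395493e+02  9.66227928e-01] [-0.  -0.   0.  -0.4  0.6  0.3  0.3  0.   0.   0.1 -0.2 -0.7 -0.3  0.6
 -0.2  0.5 -0.1 -0.4]
roll [545.7 -43.9] [-34.8  75.1]
big [ 569.3 -192.3] [-44.7 -74.8]
padtop [467.7 -60. ] [-114.5   76.7]
plL [463.4  -9.4] [-107.5  126.9]
plR [ 484.3 -112.9] [-109.9   21.4]
baseRL [431.5  13.6] [-133.4  156.4]
baseRR [ 499.9 -294.8] [-135.  -159.4]
gRL [434.3  17.2] [-129.9  159.4]
gRR [ 503.1 -293.2] [-131.6 -158.6]
gFL [686.7  73.7] [128.7 158.5]
gFR [ 757.8 -237.8] [ 129.1 -161. ]
bpad [ 492.6 -206.2] [-122.6  -71.4]
bplL [ 487.  -151.4] [-115.9  -16.7]
```

The fit is good, with residuals under 0.7 mm. The feeder is at (596.3, -109.4) with yaw 0.2234. The small carriage is in the y=+75 lane with its pad at x ≈ -113, so it has about 105 mm to travel. I'll move to a point behind the pad.

>>> {"name": "step_arm", "arguments": {
  "steps": [
    {"hand": 1,"x": 21,"y": -41.5,"z": 0,"ax": 0,"ay": 0,"az": 0.05},
    {"hand": 1,"x": 42,"y": -83,"z": 0,"ax": 0,"ay": 0,"az": 0.1},
    {"hand": 1,"x": 63,"y": -124.5,"z": 0,"ax": 0,"ay": 0,"az": 0.15},
    {"hand": 1,"x": 84,"y": -166,"z": 0,"ax": 0,"ay": 0,"az": 0.2},
    {"hand": 1,"x": 105,"y": -207.5,"z": 0,"ax": 0,"ay": 0,"az": 0.25},
    {"hand": 1,"x": 126,"y": -249,"z": 0,"ax": 0,"ay": 0,"az": 0.3},
    {"hand": 1,"x": 147,"y": -290.5,"z": 0,"ax": 0,"ay": 0,"az": 0.35},
    {"hand": 1,"x": 168,"y": -332,"z": 0,"ax": 0,"ay": 0,"az": 0.4},
    {"hand": 1,"x": 189,"y": -373.5,"z": 0,"ax": 0,"ay": 0,"az": 0.44},
    {"hand": 1,"x": 210,"y": -415,"z": 0,"ax": 0,"ay": 0,"az": 0.475}
  ]
}}

```text
t: 1.1
tcp_pos: [341.1, 91.6, 231.0]
eef_rot: [0.623, 0.782, 0.0, 0.0]
contact_force: [1.5, -0.5, -0.3]
finger_gap: 0.2
```

>>> {"name": "step_arm", "arguments": {
  "steps": [
    {"hand": 1,"x": 21,"y": -41.5,"z": 0,"ax": 0,"ay": 0,"az": 0},
    {"hand": 1,"x": 42,"y": -83,"z": 0,"ax": 0,"ay": 0,"az": 0},
    {"hand": 1,"x": 63,"y": -124.5,"z": 0,"ax": 0,"ay": 0,"az": 0},
    {"hand": 1,"x": 83,"y": -165,"z": 0,"ax": 0,"ay": 0,"az": 0},
    {"hand": 1,"x": 83,"y": -165,"z": -40,"ax": 0,"ay": 0,"az": 0},
    {"hand": 1,"x": 83,"y": -165,"z": -80,"ax": 0,"ay": 0,"az": 0},
    {"hand": 1,"x": 83,"y": -165,"z": -110,"ax": 0,"ay": 0,"az": 0},
    {"hand": 1,"x": 83,"y": -165,"z": -110,"ax": 0,"ay": 0,"az": 0},
    {"hand": 1,"x": 83,"y": -165,"z": -110,"ax": 0,"ay": 0,"az": 0}
  ]
}}

```text
t: 2.0
tcp_pos: [423.2, -71.3, 121.1]
eef_rot: [0.624, 0.781, -0.0, -0.001]
contact_force: [1.1, -0.8, 0.6]
finger_gap: 0.1
```

```bash
python3 - <<'E'
from station import *
import cv2
from h import *
from scipy.spatial.transform import Rotation as Ro
o=observe();print(o["t"],o["tcp_pos"],Ro.from_quat(o["eef_rot"]).as_matrix().round(3),o["contact_force"],o["finger_gap"],o["joint_pos"])
d=get_image("top");i=d["img"][125:345,235:445,::-1]
cv2.imwrite("pics/c2.png",cv2.resize(i,None,fx=2.6,fy=2.6,interpolation=cv2.INTER_CUBIC))
E
```

```text
2.0 [423.19025327 -71.33183714 121.11631537] [[-0.221  0.975 -0.002]
 [ 0.975  0.221  0.001]
 [ 0.001 -0.001 -1.   ]] [ 1.05546103 -0.81119815  0.58173213] 0.10084453300440871 [-3.23505300e-01 -1.99067564e-01 -3.52378009e-01  1.41920533e+00
 -9.04060158e-06 -5.46748553e-01]
```

View pics/c2.png

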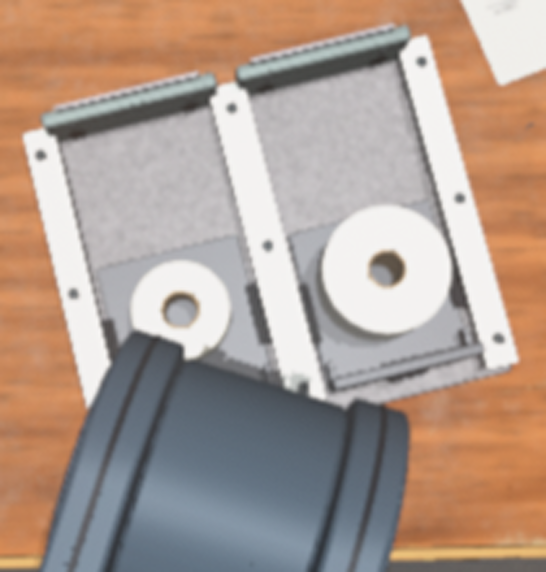

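The tool is centred behind the small carriage at lane y ≈ 75.5. The arm hides the plate in this picture, and the small roll is unmoved at crop (181,309). I'll descend and start the push.

>>> {"name": "step_arm", "arguments": {
  "steps": [
    {"hand": 1,"x": 0,"y": 0,"z": -40,"ax": 0,"ay": 0,"az": 0},
    {"hand": 1,"x": 0,"y": 0,"z": -83,"ax": 0,"ay": 0,"az": 0},
    {"hand": 1,"x": 0,"y": 0,"z": -83,"ax": 0,"ay": 0,"az": 0},
    {"hand": 1,"x": 9.8,"y": 2.2,"z": -83,"ax": 0,"ay": 0,"az": 0},
    {"hand": 1,"x": 19.5,"y": 4.4,"z": -83,"ax": 0,"ay": 0,"az": 0},
    {"hand": 1,"x": 24.4,"y": 5.5,"z": -83,"ax": 0,"ay": 0,"az": 0},
    {"hand": 1,"x": 29.3,"y": 6.6,"z": -83,"ax": 0,"ay": 0,"az": 0},
    {"hand": 1,"x": 34.1,"y": 7.8,"z": -83,"ax": 0,"ay": 0,"az": 0},
    {"hand": 1,"x": 39,"y": 8.9,"z": -83,"ax": 0,"ay": 0,"az": 0},
    {"hand": 1,"x": 43.9,"y": 10,"z": -83,"ax": 0,"ay": 0,"az": 0}
  ]
}}

```text
t: 3.05
tcp_pos: [467.2, -61.6, 38.3]
eef_rot: [0.624, 0.781, -0.001, -0.001]
contact_force: [-2.7, -0.6, 1.9]
finger_gap: 0.1
```

>>> {"name": "step_arm", "arguments": {
  "steps": [
    {"hand": 1,"x": 4.9,"y": 1.1,"z": 0,"ax": 0,"ay": 0,"az": 0},
    {"hand": 1,"x": 9.8,"y": 2.2,"z": 0,"ax": 0,"ay": 0,"az": 0},
    {"hand": 1,"x": 14.6,"y": 3.3,"z": 0,"ax": 0,"ay": 0,"az": 0},
    {"hand": 1,"x": 19.5,"y": 4.4,"z": 0,"ax": 0,"ay": 0,"az": 0}
  ]
}}

```text
t: 3.45
tcp_pos: [487.4, -57.0, 38.1]
eef_rot: [0.624, 0.781, -0.0, -0.0]
contact_force: [-2.7, -0.6, 1.6]
finger_gap: -0.0
```

It's sliding at about 4 N. I'll carry on.

>>> {"name": "step_arm", "arguments": {
  "steps": [
    {"hand": 1,"x": 6.3,"y": 1.4,"z": 0,"ax": 0,"ay": 0,"az": 0},
    {"hand": 1,"x": 12.7,"y": 2.9,"z": 0,"ax": 0,"ay": 0,"az": 0},
    {"hand": 1,"x": 19,"y": 4.3,"z": 0,"ax": 0,"ay": 0,"az": 0},
    {"hand": 1,"x": 25.4,"y": 5.8,"z": 0,"ax": 0,"ay": 0,"az": 0},
    {"hand": 1,"x": 31.7,"y": 7.2,"z": 0,"ax": 0,"ay": 0,"az": 0},
    {"hand": 1,"x": 38,"y": 8.6,"z": 0,"ax": 0,"ay": 0,"az": 0},
    {"hand": 1,"x": 44.4,"y": 10.1,"z": 0,"ax": 0,"ay": 0,"az": 0},
    {"hand": 1,"x": 50.7,"y": 11.5,"z": 0,"ax": 0,"ay": 0,"az": 0},
    {"hand": 1,"x": 57,"y": 13,"z": 0,"ax": 0,"ay": 0,"az": 0},
    {"hand": 1,"x": 63.4,"y": 14.4,"z": 0,"ax": 0,"ay": 0,"az": 0}
  ]
}}

```text
t: 4.45
tcp_pos: [551.1, -42.6, 38.2]
eef_rot: [0.624, 0.781, -0.0, -0.0]
contact_force: [-1.5, -0.2, -1.1]
finger_gap: 0.1
```

```bash
python3 - <<'E'
from station import *
import cv2
from h import *
q=np.load("q.npy");c,s=np.cos(q[0]),np.sin(q[0]);R=np.array([[c,-s],[s,c]])
o=observe();print(o["t"],o["tcp_pos"],R.T@(o["tcp_pos"][:2]-q[1:3]),o["contact_force"],o["torque"])
d=get_image("scene");i=d["img"][170:310,180:390,::-1]
cv2.imwrite("pics/c3.png",cv2.resize(i,None,fx=3.5,fy=3.5,interpolation=cv2.INTER_CUBIC))
E
```

```text
4.45 [551.09080572 -42.59594601  38.20490567] [-29.27945855  75.15092924] [-1.49026815 -0.16283872 -1.11447365] [-0.06849575  0.30644042  0.02757979]
```

View pics/c3.png

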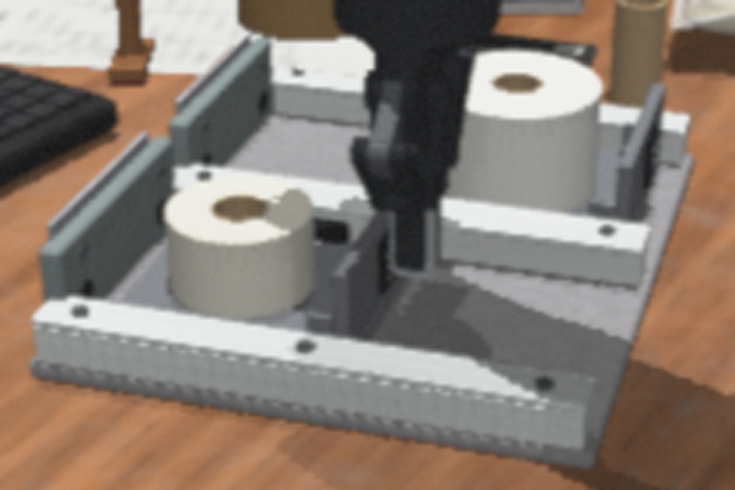

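The carriage is square and close to home, with the roll at crop (240,235). The fingers are on the pad. I'll finish in small steps and watch for the force rise at the wall.

>>> {"name": "step_arm", "arguments": {
  "steps": [
    {"hand": 1,"x": 2,"y": 0.4,"z": 0,"ax": 0,"ay": 0,"az": 0},
    {"hand": 1,"x": 3.9,"y": 0.9,"z": 0,"ax": 0,"ay": 0,"az": 0},
    {"hand": 1,"x": 5.9,"y": 1.3,"z": 0,"ax": 0,"ay": 0,"az": 0},
    {"hand": 1,"x": 7.8,"y": 1.8,"z": 0,"ax": 0,"ay": 0,"az": 0},
    {"hand": 1,"x": 7.8,"y": 1.8,"z": 0,"ax": 0,"ay": 0,"az": 0}
  ]
}}

```text
t: 5.0
tcp_pos: [558.8, -41.0, 38.6]
eef_rot: [0.624, 0.781, 0.0, 0.0]
contact_force: [-1.3, -0.1, 1.3]
finger_gap: 0.0
```

>>> {"name": "step_arm", "arguments": {
  "steps": [
    {"hand": 1,"x": 1,"y": 0.2,"z": 0,"ax": 0,"ay": 0,"az": 0},
    {"hand": 1,"x": 2,"y": 0.4,"z": 0,"ax": 0,"ay": 0,"az": 0},
    {"hand": 1,"x": 2,"y": 0.4,"z": 0,"ax": 0,"ay": 0,"az": 0}
  ]
}}

```text
t: 5.3
tcp_pos: [560.5, -40.6, 38.4]
eef_rot: [0.624, 0.781, 0.0, 0.0]
contact_force: [-2.3, -0.3, 1.5]
finger_gap: 0.4
```

>>> {"name": "step_arm", "arguments": {
  "steps": [
    {"hand": 1,"x": 1,"y": 0.2,"z": 0,"ax": 0,"ay": 0,"az": 0},
    {"hand": 1,"x": 2,"y": 0.4,"z": 0,"ax": 0,"ay": 0,"az": 0},
    {"hand": 1,"x": 2,"y": 0.4,"z": 0,"ax": 0,"ay": 0,"az": 0}
  ]
}}

```text
t: 5.6
tcp_pos: [561.5, -40.3, 38.3]
eef_rot: [0.624, 0.781, -0.001, -0.001]
contact_force: [-5.2, -1.1, 3.9]
finger_gap: -0.2
```

>>> {"name": "step_arm", "arguments": {
  "steps": [
    {"hand": 1,"x": 1,"y": 0.2,"z": 0,"ax": 0,"ay": 0,"az": 0},
    {"hand": 1,"x": 1,"y": 0.2,"z": 0,"ax": 0,"ay": 0,"az": 0}
  ]
}}

```text
t: 5.8
tcp_pos: [561.5, -40.3, 38.3]
eef_rot: [0.624, 0.781, -0.002, -0.001]
contact_force: [-8.5, -1.2, 5.1]
finger_gap: -0.0
```

The TCP has stalled at feeder x ≈ -18.6, which puts the pad at about -8, and the force is rising. I'll press once more to confirm.

>>> {"name": "step_arm", "arguments": {
  "steps": [
    {"hand": 1,"x": 1,"y": 0.2,"z": 0,"ax": 0,"ay": 0,"az": 0},
    {"hand": 1,"x": 2,"y": 0.4,"z": 0,"ax": 0,"ay": 0,"az": 0},
    {"hand": 1,"x": 2,"y": 0.4,"z": 0,"ax": 0,"ay": 0,"az": 0}
  ]
}}

```text
t: 6.1
tcp_pos: [561.5, -40.3, 38.3]
eef_rot: [0.624, 0.781, -0.003, -0.003]
contact_force: [-12.6, -2.3, 8.8]
finger_gap: -0.1
```

It's against a hard stop. I'll back off, rise and clear the view.

>>> {"name": "step_arm", "arguments": {
  "steps": [
    {"hand": 1,"x": -5,"y": -1.1,"z": 0,"ax": 0,"ay": 0,"az": 0},
    {"hand": 1,"x": -19.5,"y": -4.4,"z": 0,"ax": 0,"ay": 0,"az": 0},
    {"hand": 1,"x": -39,"y": -8.9,"z": 0,"ax": 0,"ay": 0,"az": 0},
    {"hand": 1,"x": -48.8,"y": -11.1,"z": 20,"ax": 0,"ay": 0,"az": 0},
    {"hand": 1,"x": -48.8,"y": -11.1,"z": 60,"ax": 0,"ay": 0,"az": 0},
    {"hand": 1,"x": -48.8,"y": -11.1,"z": 100,"ax": 0,"ay": 0,"az": 0},
    {"hand": 1,"x": -48.8,"y": -11.1,"z": 140,"ax": 0,"ay": 0,"az": 0},
    {"hand": 1,"x": -48.8,"y": -11.1,"z": 180,"ax": 0,"ay": 0,"az": 0},
    {"hand": 1,"x": -80,"y": 20,"z": 190,"ax": 0,"ay": 0,"az": 0},
    {"hand": 1,"x": -110,"y": 55,"z": 190,"ax": 0,"ay": 0,"az": 0}
  ]
}}

```text
t: 7.1
tcp_pos: [458.2, 15.5, 231.5]
eef_rot: [0.625, 0.781, 0.003, 0.003]
contact_force: [0.3, 1.4, 0.5]
finger_gap: 0.0
```

>>> {"name": "step_arm", "arguments": {
  "steps": [
    {"hand": 1,"x": -20,"y": 40,"z": 0,"ax": 0,"ay": 0,"az": 0},
    {"hand": 1,"x": -40,"y": 80,"z": 0,"ax": 0,"ay": 0,"az": 0},
    {"hand": 1,"x": -60,"y": 120,"z": 0,"ax": 0,"ay": 0,"az": 0},
    {"hand": 1,"x": -80,"y": 160,"z": 0,"ax": 0,"ay": 0,"az": 0},
    {"hand": 1,"x": -100,"y": 200,"z": 0,"ax": 0,"ay": 0,"az": 0},
    {"hand": 1,"x": -120,"y": 240,"z": 0,"ax": 0,"ay": 0,"az": 0},
    {"hand": 1,"x": -120,"y": 240,"z": 0,"ax": 0,"ay": 0,"az": 0}
  ]
}}

```text
t: 7.8
tcp_pos: [333.5, 260.4, 228.6]
eef_rot: [0.621, 0.784, 0.002, -0.001]
contact_force: [0.5, -1.1, -0.8]
finger_gap: -0.4
```

```bash
python3 - <<'E'
from station import *
import cv2
o=observe();print(o["t"],o["tcp_pos"],o["contact_force"])
d=get_image("top");i=d["img"][125:310,235:445,::-1]
cv2.imwrite("pics/c4.png",cv2.resize(i,None,fx=3.2,fy=3.2,interpolation=cv2.INTER_CUBIC))
E
```

```text
7.8 [333.50816512 260.40155082 228.63856819] [ 0.48874046 -1.08640328 -0.78633684]
```

View pics/c4.png

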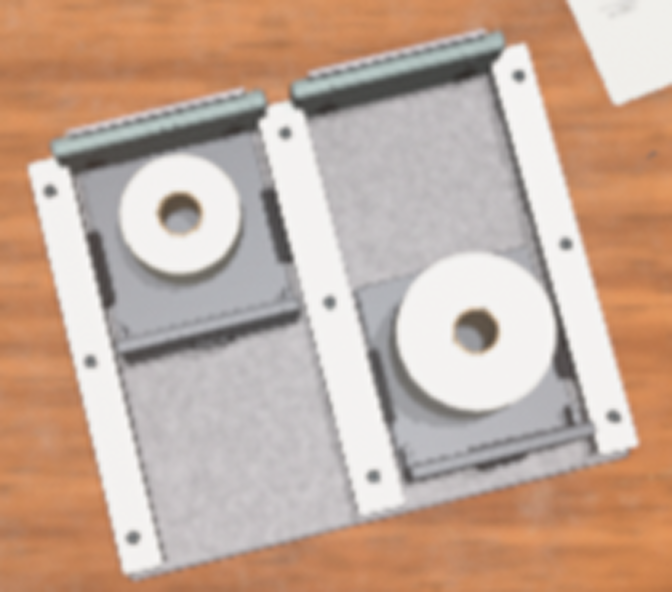

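The small carriage is up against the wall: its roll has moved to (180,214) and its front edge sits right at the end wall. The large roll is still at (476,331), so it hasn't moved. I'll hand in.

```bash
python3 - <<'E'
from h import *
d=load("top");q=np.load("q.npy");c,s=np.cos(q[0]),np.sin(q[0]);R=np.array([[c,-s],[s,c]])
print(R.T@(w(d,((180.5)/3.2+234.5,(214.5)/3.2+124.5),60)[:2]-q[1:3]))
from station import hand_in
print(hand_in())
E
```

```text
[69.16197485 75.37570397]
the job is handed in; nothing more can be done
None
```

I pushed the small-roll carriage along its lane's centre line until it was fully home against the end wall, then moved the arm clear and handed the job in.

- **Push:** The fingers stayed within about 0.5 mm of the lane centre by my measurement. The carriage slid at roughly 3–4 N.
- **Home:** The tool stopped dead at feeder x ≈ -18.6 mm while the force climbed to about 13 N. That puts the pad at about -8 mm, taking the fingers as 11 mm from centre to face. The last top picture shows the roll 104 mm further along (x from -34.8 to 69.2), still centred at y ≈ 75, with the carriage's front edge at the wall.
- **Large-roll carriage:** It is at the same pixel position as at the start, so it did not move.
- **Limits:** The arm's work ended at about 7.8 s, and no reading came near the force limits.

No checks failed or disagreed.

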